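# Set the drops to hand and hold the pet carrier's hatch half open

## Task

The vet will treat the patient through the carrier's roof hatch and needs the drops first: let the two bottles in the wooden stand change places, so that the dropper bottle stands in the front hole, nearer the robot, where the vet reaches for it, and the short capped vial in the back hole; keep both upright and the hatch shut meanwhile. Then lift the wire hatch by its handle and hold it half open, at 45 degrees: room for a hand but not for a kitten to slip out, so never swing it wider than 60 degrees. It falls shut by itself, so finish while still holding it there by the handle, and leave the other things on the table where they are.

Things in the scene. Friction and masses are not known exactly. Their poses are not given: they have to be found in the camera images.
- dropper_bottle: brown glass dropper bottle with a slim rubber teat on top, the taller of the two bottles in the stand: round body 33 mm across up to 62 mm height, shoulder to 70 mm, neck ring 24 mm across up to 77 mm, teat 13 mm across up to 102 mm; about 70 g. Origin: centre of its underside, z up. It starts in the back hole of the stand.
- capped_vial: short amber vial with a wide black screw cap: round body 32 mm across up to 53 mm, cap 26 mm across up to 67 mm height; about 50 g. Origin: centre of its underside, z up. It starts in the front hole of the stand.
- stand: low wooden bottle stand, block 146 mm long (x), 58 mm wide (y), 26 mm high, on a 156 x 68 x 5 mm foot; fixed to the table right of the carrier. Two round holes, 38 mm wide, 20 mm deep, at x = -40 mm (front) and +40 mm (back). Origin: centre of its underside; x runs from the front to the back hole, roughly away from the robot. The table before its front end is kept free (90 mm).
- well_front (a point): centre of the floor of the stand's front hole (the one nearer the robot); the floor is 6 mm above the table, the mouth 20 mm higher
- well_back (a point): centre of the floor of the stand's back hole (the one farther from the robot); the floor is 6 mm above the table, the mouth 20 mm higher
- carrier: small-pet carrier, grey tub below, white slotted shell above, 192 mm deep (x) by 272 mm wide (y), roof top 153 mm above the table; it does not move. Origin: centre of its underside; its -x side is the front, turned towards the robot. The wire hatch lies on its roof: 136 mm from the hinge at the back to its free front edge, 172 mm wide.
- hatch_angle (a joint): opening angle of the hatch in rad: 0 shut (lying flat), 0.785 is 45 degrees, stop at 1.75. The free front edge swings up and away from the robot. The hatch with its handle weighs about 0.24 kg, has no spring or stay and falls shut when let go below about 90 degrees.
- handle (a point): bail handle on the hatch near its free edge: round black bar 10 mm thick, 68 mm long, parallel to the hinge, on two 6 mm legs; 28 mm of clear space under it for fingers before and behind the bar; the round bar can turn between the fingers. Origin: middle of the bar, 112 mm before and 36 mm above the hinge line when shut; y along the bar, z away from the hatch (up when shut), x towards the hinge.
- hatch: the wire hatch with its handle, 136 x 172 mm, 6 mm thick; origin at the middle of its hinge line, x towards the back, y along the hinge, z up when shut
- hatch_hinge (a point): middle of the hatch's hinge line, 158 mm above the table, at the back edge of the carrier's roof opening; the line is parallel to the carrier's y axis
- oral_syringe: clear oral syringe lying on the table near its front edge, 130 mm long (y), 26 mm wide, 17 mm high; leave it alone. Origin: centre of its underside
- carton: small upright medicine carton, 40 x 52 x 88 mm, behind the stand; leave it alone. Origin: centre of its underside
- tablet_cutter: flat tablet splitter with a hinged lid, 41 x 94 x 17 mm, lying behind the stand towards the carrier; leave it alone. Origin: centre of its underside
Things that resemble listed ones, but are neither listed nor needed, are in the scene too. What is shaped like the dropper_bottle but blue is not meant. Of the things that look like the capped_vial, the larger one is meant.

How it is judged:
By the outcome, as a careful person would: the job done as asked, in the order asked, and still so for the second after the job is handed in, while the arm keeps its last pose, push and grip.
It also fails if it takes over 67 s, if anything falls off the work surface, if the arm or the gripper's body presses on something with over 40 N, if the wrist force passes 120 N, or if a joint passes its speed limit or range.

## Robot

A 7-joint arm with a two-finger parallel gripper is mounted at the origin on a cart in front of the work surface, level with it; the furniture and walls round the work are solid. World frame = base frame: x ahead of the robot, y to its left, z up, the work surface at z = 0. Lengths are in m, angles in rad, forces in N, time in s.
With the tool pointing down it reaches from about 0.4 to 0.85 m from the base axis. Payload 10.4 kg.
Tool frame: the origin (TCP) lies on the centre line of the jaws, within the pads' length; the fingertips stand 17 mm ahead of it and the grasp point (between the pads) lies 2 mm behind it; z points along the fingers, y is the line along which they close (so a half turn about z gives the same grasp; the last joint's range is limited). The gripper opens to 85 mm and grips with 20 to 120 N. Pads are 22 mm wide; open, the fingers measure 114 mm over their backs; the gripper's body (76 mm by 85 mm) begins 54 mm behind the grasp point. The pads swing forward as they close: fully open they stand 13 mm farther back than shut.
Start: joints at [-0.023, 0.332, -0.065, 1.46, 0.022, 1.35, -0.088], TCP at [0.625, 0, 0.248] pointing down, gripper open.
Joint ranges: [-2.6, 2.6], [-0.5, 2.12], [-1.47, 1.34], [0.16, 2.42], [-1.27, 4.41], [0.06, 2.06], [-2.6, 2.6]. Speed limits (rad/s): [2.22, 2.22, 2.79, 2.79, 3.14, 3.14, 3.14].

## Interface

Orientations are given as a unit quaternion [x, y, z, w].
In Python, from workcell import get_obs, optics, job gives the robot as it stands. The module is installed in compiled form; this text tells all that it offers.
- The arm moves only by the tool send_rows, never from a script. Its argument "plan" is a list that holds one entry, the list of rows, each a list of 7 numbers: the turn, a rotation vector about the tool's x, y, z in units of 1.5 rad (1.0 is 1.5 rad), then the shift along the tool's x, y, z in units of 20 cm (1.0 is 20 cm), then the opening, from 0 (shut) to 1 (fully open). A call has 1 to 20 rows; each row shifts and turns the commanded pose from where the row before left it, along the tool's axes as they then stand; what a row does not reach is not made up. A row lasts 1/12 s, in which the tool goes at most 41.7 mm and 7.16 degrees, less where a joint would pass 70% of its speed; a pose out of reach is approached as far as the arm can. A call with a number of a shift or a turn outside -1 to 1 is refused whole. A call with a gripper value outside its range is refused whole. The fingers move at their own pace and stop on an object; "squeeze" is the grip in N (left out, the last holds). Time passes only in rows, so rows that do not move let the fingers close. It gives the time, the measured TCP pose, the force, the opening and the grip force at its end, in the units of the state.
- get_obs(): the state, without advancing time (a new reading comes with each control period).
- optics.camera(name): name is "scene" or "side" or "wrist"; returns the picture (384x512x3 uint8, red, green, blue); there is no depth.
- optics.get_calibration(name): a dict with "intrinsics" (3x3 intrinsics, pixels), "world_from_camera" (4x4, takes a point from camera to world coordinates); the wrist camera has in their place "T_tool_cam" (4x4, takes a point from camera to tool coordinates, whose origin is the TCP and whose axes are the flange's). Camera axes: x right, y up, looking along -z (the intrinsics and any distortion apply to the point x, -y, -z); pixel columns grow to the right and rows downward; lengths in m; the calibration is good to about 2 mm. The wrist camera is an equidistant fisheye: a pixel r from the principal point sees the ray r / f radians off the axis. A picture is of the moment at which its call begins: read the wrist's pose just before it. get_calibration takes no time and is no camera call.
- job.hand_in(): hands the job in; it is judged then, once.
The state is a dict: "clock": time; "joint_pos": joint angles; "joint_velocities": joint speeds; "tau": joint torques, N m; "position": TCP position; "ee_rot": TCP orientation; "ft_force": force on the tool from outside, world axes, zero at the start; "torque": the same for the moment, N m; "grip_width": opening from 0.0 (shut) to 1.0 (fully open); "grasp_force": force on a finger pad.
Only numpy, scipy, OpenCV 4.12 (cv2) and the standard library are available. Lean on these libraries where they do the work, as an engineer would, in place of code of your own. Each camera call takes 0.05 s, during which the arm holds its last target. There are 200 camera calls.

## Working session

There is one attempt and no reset: what is moved stays moved. The work goes in short steps, Python scripts to look and compute and a tool call to move; the robot and the scene stay as the last step left them, time stands still between calls to the robot, and variables do not carry over. Pictures are saved under pics/ and viewed, at most 10 in all, crops included, and the job is handed in when it is done.

Besides the shell and the picture viewer there is one more tool, called after "Call:" by a JSON object that holds its "fn" and its "kwargs". send_rows: Moves the arm, as the interface text tells. Its arguments: {"type":"object","properties":{"plan":{"type":"array"},"squeeze":{"type":"number"}},"required":["plan"]}

```bash
mkdir -p pics; cat > h.py <<'E'
import numpy as np, cv2
from workcell import get_obs, optics, job
from scipy.spatial.transform import Rotation as R
def cal(n):
    c=optics.get_calibration(n); return {k:np.array(v) if not isinstance(v,(str,dict)) else v for k,v in c.items()}
def ray(n,u,v,obs=None):
    c=cal(n);K=c['intrinsics'];x=(u-K[0,2])/K[0,0];y=(v-K[1,2])/K[1,1]
    if n=='wrist':
        r=np.hypot(x,y);s=np.sin(r)/r if r>1e-9 else 1
        d=np.array([x*s,-y*s,-np.cos(r)])
        T=np.eye(4);T[:3,:3]=R.from_quat(obs['ee_rot']).as_matrix();T[:3,3]=obs['position'];T=T@c['T_tool_cam']
    else: d=np.array([x,-y,-1.]);T=c['world_from_camera']
    d=T[:3,:3]@d;return T[:3,3],d/np.linalg.norm(d)
def onz(n,u,v,z,obs=None):
    o,d=ray(n,u,v,obs);return o+d*(z-o[2])/d[2]
def tri(rs):
    A=0;b=0
    for o,d in rs:
        P=np.eye(3)-np.outer(d,d);A=A+P;b=b+P@o
    p=np.linalg.solve(A,b);return p,[np.linalg.norm((np.eye(3)-np.outer(d,d))@(p-o)) for o,d in rs]
def proj(n,p,obs=None):
    c=cal(n);K=c['intrinsics']
    if n=='wrist':
        T=np.eye(4);T[:3,:3]=R.from_quat(obs['ee_rot']).as_matrix();T[:3,3]=obs['position'];T=T@c['T_tool_cam']
    else:T=c['world_from_camera']
    q=np.linalg.inv(T)@np.append(p,1);q=np.array([q[0],-q[1],-q[2]])
    if n=='wrist':
        h=np.hypot(q[0],q[1]);t=np.arctan2(h,q[2]);xy=q[:2]/h*t
    else: xy=q[:2]/q[2]
    return K[0,0]*xy[0]+K[0,2],K[1,1]*xy[1]+K[1,2]
def shot(n,f):
    o=get_obs();im=optics.camera(n);cv2.imwrite(f'pics/{f}.png',im[:,:,::-1]);return o,im
E
python3 - <<'E'
from h import *
import json
o=get_obs();print(o)
ims=[]
for n in ['scene','side','wrist']:
    print(n,{k:np.round(v,4).tolist() if isinstance(v,np.ndarray) else v for k,v in cal(n).items()})
    ims.append(shot(n,n+'0')[1])
a=np.zeros((600,800,3),np.uint8)
E
```

```text
{'clock': 0.0, 'joint_pos': array([-0.02260824,  0.33288163, -0.06467928,  1.46098103,  0.02157577,
        1.34988448, -0.08853211]), 'joint_velocities': array([-0.00044384,  0.00060601,  0.00111733,  0.00114006,  0.00116343,
       -0.00069103, -0.00057769]), 'tau': array([ 4.98105128e-04, -6.25449800e+01,  4.97091911e-02, -3.91610491e+01,
        1.63588714e-02,  9.83294769e-03, -6.01235030e-06]), 'position': array([ 6.24635687e-01, -4.43330578e-06,  2.47490801e-01]), 'ee_rot': array([ 7.07116122e-01,  7.07097063e-01, -5.34211355e-04, -4.97648363e-04]), 'ft_force': array([ 0.07991115,  0.53108159, -0.97914109]), 'torque': array([-0.05925807, -0.02458134, -0.01604447]), 'grasp_force': 0.0, 'grip_width': 1.0006898589835125}
scene {'intrinsics': [[401.6547, 0.0, 262.0643], [0.0, 401.6547, 191.9969], [0.0, 0.0, 1.0]], 'world_from_camera': [[-0.6948, 0.4074, -0.5927, -0.0542], [-0.7192, -0.3917, 0.5738, 0.7689], [0.0017, 0.825, 0.5652, 0.7006], [0.0, 0.0, 0.0, 1.0]]}
side {'intrinsics': [[377.3121, 0.0, 257.1745], [0.0, 377.3121, 189.3927], [0.0, 0.0, 1.0]], 'world_from_camera': [[0.9952, 0.0635, -0.075, 0.4765], [-0.0963, 0.4782, -0.8729, -0.5514], [-0.0196, 0.8759, 0.482, 0.5451], [0.0, 0.0, 0.0, 1.0]]}
wrist {'intrinsics': [[297.3186, 0.0, 260.8675], [0.0, 297.3186, 189.2159], [0.0, 0.0, 1.0]], 'T_tool_cam': [[-0.0001, 0.9597, 0.2809, 0.072], [1.0, 0.0002, -0.0005, 0.0006], [-0.0005, 0.2809, -0.9597, -0.1262], [0.0, 0.0, 0.0, 1.0]]}
```

```bash
python3 - <<'E'
import cv2
for n in ['scene','side','wrist']:
    cv2.imwrite(f'pics/{n}0b.png',cv2.resize(cv2.imread(f'pics/{n}0.png'),(800,600),interpolation=cv2.INTER_CUBIC))
E
```

```text
(no output)
```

View pics/scene0b.png

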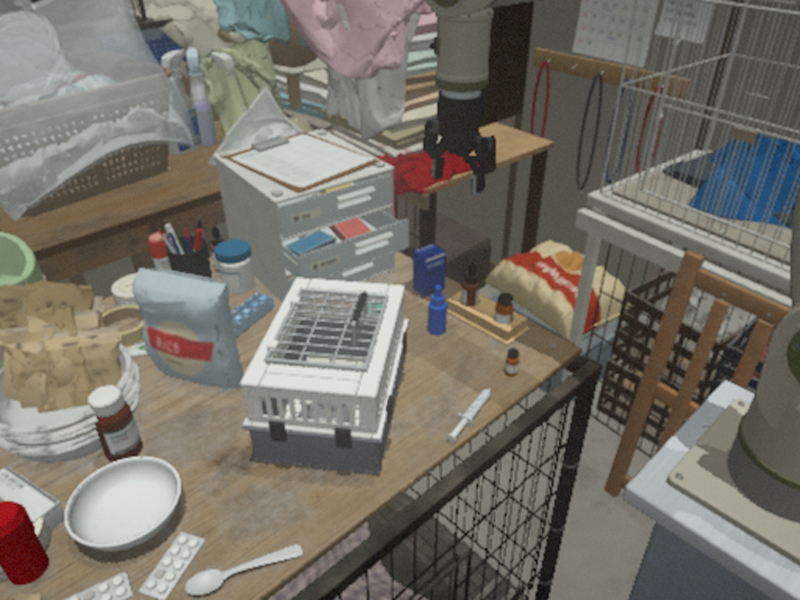

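View pics/side0b.png

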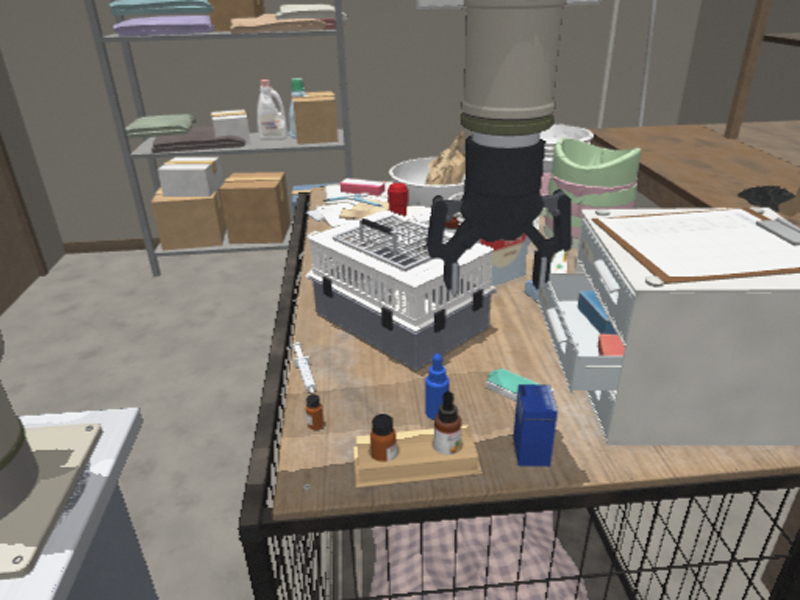

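View pics/wrist0b.png

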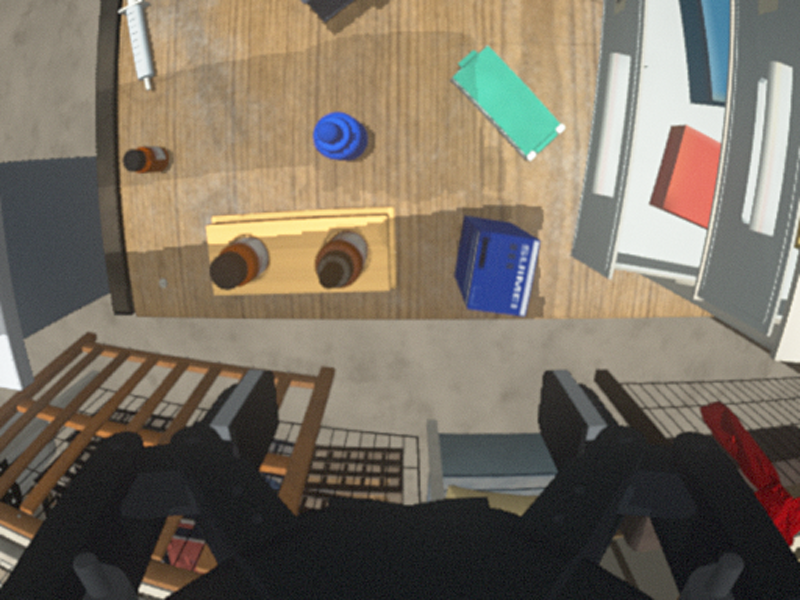

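Views show: stand in wrist view at (208–395, 208–295) with two brown bottles; carrier left of it, handle at side (377,228), scene (358,305). Candidates for the vial (side view): (382,438), in the stand and larger; (315,412), on the table and smaller, so it is a decoy. For the dropper: (448,425), brown in the stand's back hole; (437,390) is blue, not meant. Confirming in one enlarged composite.

```bash
python3 - <<'E'
from h import *
w,s,d=[cv2.imread(f'pics/{n}0.png') for n in ['wrist','scene','side']]
cr=lambda im,x,y,W,H,k:cv2.resize(im[y:y+H,x:x+W],(W*k,H*k),interpolation=cv2.INTER_CUBIC)
A=cr(w,120,125,133,75,3);B=cr(d,190,220,133,100,3)   # x=120+u/3
C=cr(s,155,175,100,75,4);D=cr(d,200,130,100,75,4)
o=np.zeros((600,800,3),np.uint8)
o[:225,:399]=A;o[300:600,:399]=B;o[:300,400:]=C;o[300:,400:]=D
cv2.imwrite('pics/comp.png',o)
f=lambda u,v:(u/1.5625,v/1.5625)
O=get_obs()
for nm,z,W,S,Sc in [('vial',.073,(229,269),(382,421),(506,297)),('drop',.108,(334,268),(448,396),(472,267))]:
    print(nm,[np.round(onz(n,*f(*p),z,O),4)[:2] for n,p in [('wrist',W),('side',S),('scene',Sc)]])
    p,e=tri([ray(n,*f(*p),O) for n,p in [('wrist',W),('side',S),('scene',Sc)]]);print(p.round(4),np.round(e,4))
for nm,S,Sc in [('h1',(362,222),(364,297)),('h2',(393,236),(355,340))]:
    p,e=tri([ray(n,*f(*p),O) for n,p in [('side',S),('scene',Sc)]]);print(nm,p.round(4),np.round(e,4))
E
```

```text
vial [array([0.5005, 0.0033]), array([ 0.4963, -0.0032]), array([0.4915, 0.001 ])]
[4.963e-01 1.000e-04 6.930e-02] [0.0033 0.0006 0.0035]
drop [array([0.5818, 0.0112]), array([ 0.5748, -0.0093]), array([0.5648, 0.0122])]
[0.5771 0.0045 0.0974] [0.005  0.0004 0.005 ]
h1 [0.4973 0.314  0.2097] [0.0086 0.0086]
h2 [0.526 0.334 0.155] [0.0191 0.0191]
```

View pics/comp.png

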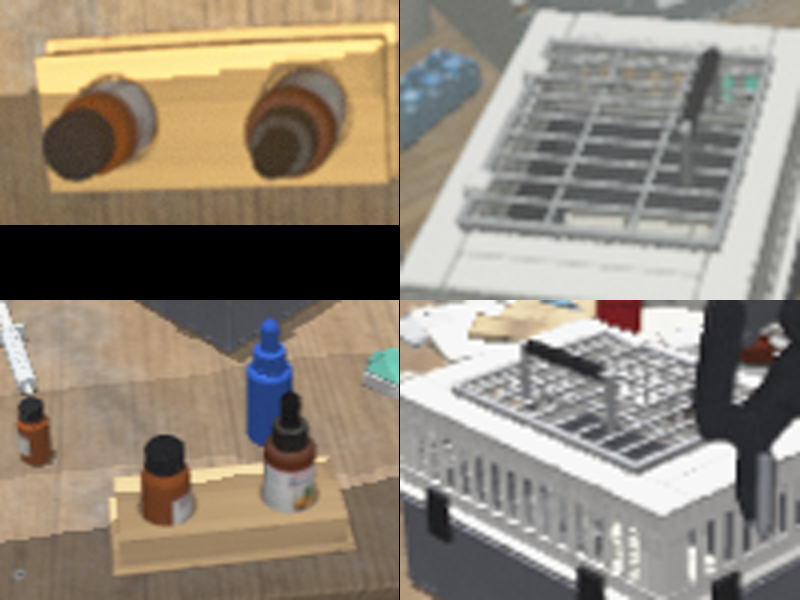

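Confirmed: the stand holds the larger amber capped vial (front, wrist px (146,173)) and the brown dropper (back, (209,178)). The handle bar runs (231,141)–(251,148) in side and (233,189)–(226,205) in scene.

```bash
python3 - <<'E'
from h import *
O=get_obs()
for nm,z,W,S in [('vial',.073,(146.3,173),(244.7,267.3)),('drop',.108,(209.3,178.3),(286.7,252))]:
    print(nm,[np.round(onz(n,*p,z,O),4)[:2] for n,p in [('wrist',W),('side',S)]],*tri([ray('wrist',*W,O),ray('side',*S)]))
for nm,S,Sc in [('far',(231.25,141.25),(226.25,205)),('near',(251.25,148),(232.75,188.75))]:
    p,e=tri([ray('side',*S),ray('scene',*Sc)]);print(nm,p.round(4),np.round(e,4))
print('stand top');q=[]
for u,v in [(37,60),(385,40),(388,185),(50,192)]:
    q.append(onz('wrist',120+u/3,125+v/3,.026,O)[:2]);print(q[-1].round(4))
print(np.mean(q,0), [np.linalg.norm(q[i]-q[i-1]) for i in range(4)])
# side view stand top corners: front-near (112,508),near back (350?,)...
for n,(u,v) in [('smallvial',(190+30/3,220+105/3)),('blue top',(190+270/3,220+22/3))]:
    print(n,onz('side',u,v,.05 if n[0]=='s' else .1).round(3))
f=1.5625
print('carton',[onz('wrist',u/f,v/f,.088,O).round(3)[:2] for u,v in [(465,218),(538,240),(527,315),(462,300)]])
print('blue', onz('wrist',330/f,130/f,.102,O).round(3))
# carrier roof corners in scene (800 scale)
print('roof',[onz('scene',u/f,v/f,.153).round(3)[:2] for u,v in [(297,282),(405,285),(365,400),(247,388)]])
print('hatch',[onz('scene',155+(u-400)/4,175+v/4,.158).round(3)[:2] for u,v in [(550,42),(773,58),(720,245),(460,225)]])
E
```

```text
vial [array([0.5001, 0.0024]), array([0.4971, 0.0027])] [0.49841595 0.00252888 0.07240263] [np.float64(0.001401276267664567), np.float64(0.0014012762676645805)]
drop [array([0.5773, 0.0047]), array([ 0.5754, -0.0051])] [0.57651578 0.00302965 0.10160459] [np.float64(0.0003642791246832897), np.float64(0.00036427912468354963)]
far [0.4917 0.3446 0.1947] [0.0015 0.0015]
near [0.5357 0.2917 0.1931] [0.0016 0.0016]
stand top
[0.4642 0.0279]
[0.6106 0.0323]
[ 0.6113 -0.0266]
[ 0.4644 -0.0296]
[0.53762895 0.00098883] [np.float64(0.05746582711057319), np.float64(0.14650168369144362), np.float64(0.058949114670028134), np.float64(0.14690878971903298)]
smallvial [0.408 0.079 0.05 ]
blue top [0.577 0.087 0.1  ]
carton [array([0.661, 0.038]), array([0.709, 0.025]), array([ 0.705, -0.025]), array([ 0.66 , -0.015])]
blue [0.58  0.092 0.102]
roof [array([0.682, 0.308]), array([0.556, 0.189]), array([0.399, 0.407]), array([0.521, 0.501])]
hatch [array([0.653, 0.321]), array([0.546, 0.235]), array([0.437, 0.37 ]), array([0.544, 0.458])]
```

Call:
{"fn": "send_rows", "kwargs": {"plan": [[[0, 0, -0.08, 0, 0, 0.03, 0.75], [0, 0, -0.08, 0, 0, 0.03, 0.75], [0, 0, -0.08, 0, 0, 0.03, 0.75], [0, 0, -0.08, 0, 0, 0.03, 0.75], [0, 0, -0.08, 0, 0, 0.03, 0.75], [0, 0, -0.08, 0, 0, 0.03, 0.75], [0, 0, -0.08, 0, 0, 0.03, 0.75], [0, 0, -0.08, 0, 0, 0.03, 0.75], [0, 0, -0.08, 0, 0, 0.03, 0.75], [0, 0, -0.08, 0, 0, 0.03, 0.75], [0, 0, -0.08, 0, 0, 0.03, 0.75], [0, 0, -0.08, 0, 0, 0.03, 0.75], [0, 0, -0.08, 0, 0, 0.03, 0.75], [0, 0, 0, 0.1, 0, 0, 0.75], [0, 0, 0, 0.11, 0, 0, 0.75], [0, 0, 0, 0.11, 0, 0, 0.75], [0, 0, 0, 0.11, 0, 0, 0.75], [0, 0, 0, 0.11, 0, 0, 0.75], [0, 0, 0, 0.09, 0, 0, 0.75], [0, 0, 0, 0, 0, 0, 0.75]]], "squeeze": 30}}

```text
clock: 1.82
position: [0.4964, 0.0013, 0.1702]
ee_rot: [0.005, 1.0, -0.0, -0.001]
ft_force: [0.0, 0.2, 0.3]
grip_width: 0.749
grasp_force: 0.0
```

```bash
cat >> h.py <<'E'
def delta(p):
    "tool-frame shift units to world point p, plus tool axes"
    o=get_obs();M=R.from_quat(o['ee_rot']).as_matrix();return (M.T@(np.array(p)-o['position'])/.2).round(4)
def st():
    o=get_obs();M=R.from_quat(o['ee_rot']).as_matrix()
    print('t',round(o['clock'],2),'p',o['position'].round(4),'yaw_y',np.degrees(np.arctan2(M[1,1],M[0,1])).round(2),'z',M[:,2].round(3),'F',o['ft_force'].round(1),'w',round(o['grip_width'],3),'g',round(o['grasp_force'],1),'q',o['joint_pos'].round(2));return o
E
python3 - <<'E'
from h import *
st();o,im=shot('wrist','w1');cv2.imwrite('pics/w1b.png',cv2.resize(im[:,:,::-1],(800,600),interpolation=cv2.INTER_CUBIC))
E
```

```text
t 1.82 p [0.4964 0.0013 0.1702] yaw_y 89.38 z [-0.001 -0.001 -1.   ] F [0.  0.2 0.3] w 0.749 g 0.0 q [ 0.2   0.13 -0.32  1.88  0.05  1.14  1.43]
```

View pics/w1b.png

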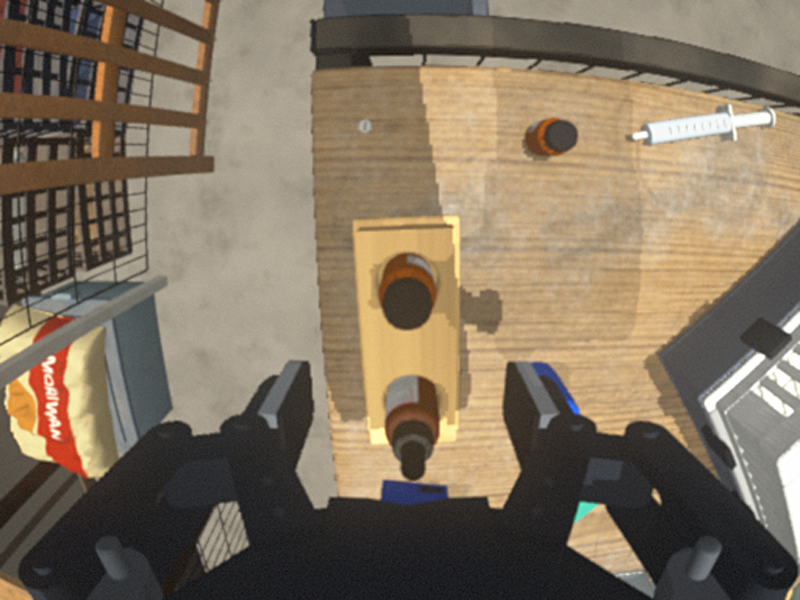

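The wrist view now shows the vial cap (408,300), dropper teat (412,460), stand front edge at row ~228, and free table in front of it.

```bash
python3 - <<'E'
from h import *
o=get_obs();f=1.5625
g=lambda u,v,z:onz('wrist',u/f,v/f,z,o).round(4)[:2]
print('vial',g(408,300,.073),'drop',g(412,462,.108),'shoulder',g(412,438,.083))
print('stand',g(354,230,.026),g(459,228,.026),g(370,444,.005),g(457,441,.005))
print('park',proj('wrist',[.42,0,0],o),'smallvial',g(562,135,.04),'edges',g(320,200,0),g(450,68,0))
hsv=cv2.cvtColor(cv2.imread('pics/w1.png'),cv2.COLOR_BGR2HSV)
m=((hsv[:,:,2]<60)).astype(np.uint8)[150:215,235:285]
n,l,s,c=cv2.connectedComponentsWithStats(m);i=1+np.argmax(s[1:,4]);print(s[i],c[i]+[235,150],g(*( (c[i]+[235,150])*f),.073))
E
```

```text
vial [0.4952 0.002 ] drop [0.5687 0.0033] shoulder [0.5708 0.0034]
stand [ 0.466  -0.0295] [0.4655 0.0323] [ 0.6286 -0.028 ] [0.6267 0.0373]
park (np.float64(258.29655439596525), np.float64(97.15911974652539)) smallvial [0.4094 0.0895] edges [ 0.4495 -0.0542] [0.3655 0.0298]
[23 29  3  2  3] [259.         179.33333333] [0.4849 0.0005]
```

Call:
{"fn": "send_rows", "kwargs": {"plan": [[[0, 0, 0, -0.005, 0.003, 0.07, 0.75], [0, 0, 0, 0, 0, 0.09, 0.75], [0, 0, 0, 0, 0, 0.09, 0.75], [0, 0, 0, 0, 0, 0.09, 0.75], [0, 0, 0, 0, 0, 0.09, 0.75], [0, 0, 0, 0, 0, 0.08, 0.75], [0, 0, 0, 0, 0, 0.05, 0.75], [0, 0, 0, 0, 0, 0.04, 0.75], [0, 0, 0, 0, 0, 0, 0.75], [0, 0, 0, 0, 0, 0, 0.2], [0, 0, 0, 0, 0, 0, 0.2], [0, 0, 0, 0, 0, 0, 0.2], [0, 0, 0, 0, 0, 0, 0.2], [0, 0, 0, 0, 0, 0, 0.2], [0, 0, 0, 0, 0, 0, 0.2], [0, 0, 0, 0, 0, 0, 0.2], [0, 0, 0, 0, 0, 0, 0.2]]]}}

```text
clock: 3.28
position: [0.5009, 0.0019, 0.0513]
ee_rot: [0.005, 1.0, -0.0, 0.001]
ft_force: [-0.3, 0.0, 6.4]
grip_width: 0.36
grasp_force: 29.8
```

```bash
python3 -c "
from h import *
st()"
```

```text
t 3.28 p [0.5009 0.0019 0.0513] yaw_y 89.37 z [ 0.002 -0.    -1.   ] F [-0.3  0.   6.4] w 0.36 g 29.8 q [ 0.18  0.29 -0.31  1.98  0.11  0.89  1.37]
```

Call:
{"fn": "send_rows", "kwargs": {"plan": [[[0, 0, 0, 0, 0, -0.03, 0.2], [0, 0, 0, 0, 0, -0.05, 0.2], [0, 0, 0, 0, 0, -0.06, 0.2], [0, 0, 0, 0, 0, -0.06, 0.2], [0, 0, 0, 0, 0, -0.06, 0.2], [0, 0, 0, 0, 0, -0.04, 0.2], [0, 0, 0, 0.04, 0, 0, 0.2], [0, 0, 0, 0.06, 0, 0, 0.2], [0, 0, 0, 0.06, 0, 0, 0.2], [0, 0, 0, 0.06, 0, 0, 0.2], [0, 0, 0, 0.06, 0, 0, 0.2], [0, 0, 0, 0.06, 0, 0, 0.2], [0, 0, 0, 0.04, 0, 0, 0.2], [0, 0, 0, 0, 0, 0, 0.2], [0, 0, 0, 0, 0, 0, 0.2]]]}}

```text
clock: 4.53
position: [0.4239, 0.0027, 0.1104]
ee_rot: [0.005, 1.0, -0.0, 0.0]
ft_force: [1.3, -0.3, -0.1]
grip_width: 0.359
grasp_force: 29.9
```

```bash
python3 - <<'E'
from h import *
o=st();shot('wrist','w2');shot('side','s2')
a=cv2.imread('pics/w2.png');b=cv2.imread('pics/s2.png')
c=np.zeros((600,800,3),np.uint8);c[:,:400]=cv2.resize(a[100:340,180:340],(400,600));c[:300,400:]=cv2.resize(b[200:320,180:340],(400,300))
cv2.imwrite('pics/c2.png',c)
E
```

```text
t 4.53 p [0.4239 0.0027 0.1104] yaw_y 89.38 z [ 0. -0. -1.] F [ 1.3 -0.3 -0.1] w 0.359 g 29.9 q [ 0.21  0.04 -0.33  2.11  0.02  0.99  1.43]
```

View pics/c2.png

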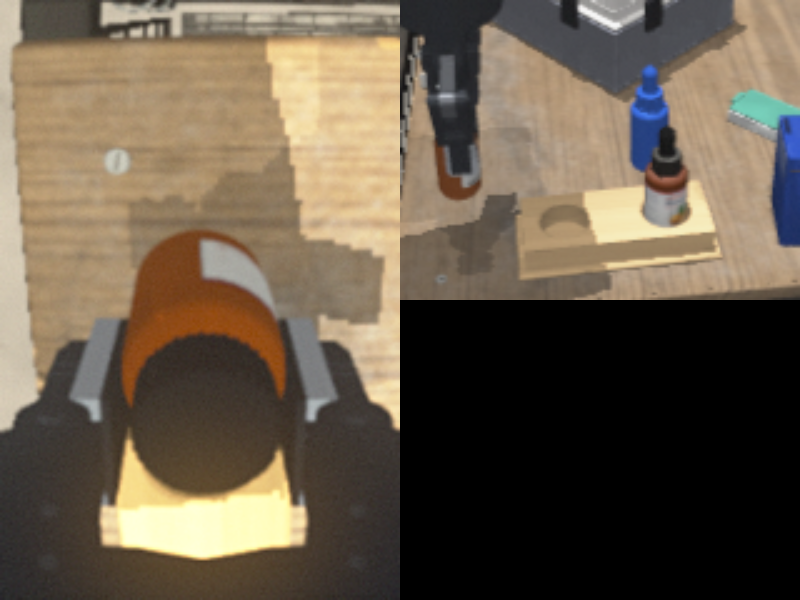

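The vial is held upright; the empty front hole is visible in the side view around crop (564,218).

```bash
python3 - <<'E'
from h import *
o=get_obs()
print('cap',onz('wrist',263.2,265.6,.132,o).round(4))
print('hole',onz('side',245.6,287.4,.026).round(4))
g=lambda u,v,z:onz('side',180+(u-400)/2.5,200+v/2.5,z).round(4)[:2]
print('hole L/R',g(539,219,.026),g(591,217,.026),'top corners',g(517,200,.026),g(700,183,.026),g(716,240,.026),g(520,252,.026))
print('teat',g(667,130,.108),'bottle body bottom', g(667,222,.026))
E
```

```text
cap [0.4169 0.0046 0.132 ]
hole [ 0.497  -0.0011  0.026 ]
hole L/R [0.4776 0.0007] [ 0.5179 -0.0019] top corners [0.4612 0.0241] [0.6094 0.0265] [ 0.609  -0.0372] [ 0.4619 -0.0323]
teat [ 0.5756 -0.0051] bottle body bottom [ 0.5756 -0.0141]
```

Call:
{"fn": "send_rows", "kwargs": {"plan": [[[0, 0, 0, 0, 0, 0.06, 0.2], [0, 0, 0, 0, 0, 0.08, 0.2], [0, 0, 0, 0, 0, 0.08, 0.2], [0, 0, 0, 0, 0, 0.05, 0.2], [0, 0, 0, 0, 0, 0.03, 0.2], [0, 0, 0, 0, 0, 0.02, 0.2], [0, 0, 0, 0, 0, 0, 0.2], [0, 0, 0, 0, 0, 0, 0.2]]]}}

```text
clock: 5.3
position: [0.4244, 0.0028, 0.0467]
ee_rot: [0.005, 1.0, 0.0, 0.0]
ft_force: [0.3, -0.4, -0.0]
grip_width: 0.362
grasp_force: 29.9
```

Call:
{"fn": "send_rows", "kwargs": {"plan": [[[0, 0, 0, 0, 0, 0.005, 0.2], [0, 0, 0, 0, 0, 0, 0.5], [0, 0, 0, 0, 0, 0, 0.75], [0, 0, 0, 0, 0, 0, 0.75], [0, 0, 0, 0, 0, 0, 0.75], [0, 0, 0, 0, 0, -0.06, 0.75], [0, 0, 0, 0, 0, -0.12, 0.75], [0, 0, 0, 0, 0, -0.15, 0.75], [0, 0, 0, 0, 0, -0.15, 0.75], [0, 0, 0, 0, 0, -0.12, 0.75], [0, 0, 0, -0.05, 0, -0.02, 0.75], [0, 0, 0, -0.1, 0, 0, 0.75], [0, 0, 0, -0.12, 0, 0, 0.75], [0, 0, 0, -0.12, 0, 0, 0.75], [0, 0, 0, -0.12, 0, 0, 0.75], [0, 0, 0, -0.12, 0, 0, 0.75], [0, 0, 0, -0.1, 0, 0, 0.75], [0, 0, 0, -0.04, 0, 0, 0.75], [0, 0, 0, 0, 0, 0, 0.75], [0, 0, 0, 0, 0, 0, 0.75]]]}}

```text
clock: 6.97
position: [0.5774, 0.0013, 0.169]
ee_rot: [0.005, 1.0, 0.0, -0.001]
ft_force: [-0.2, 0.3, -0.0]
grip_width: 0.753
grasp_force: 0.0
```

```bash
python3 - <<'E'
from h import *
o=st();shot('wrist','w3');shot('side','s3')
a=cv2.imread('pics/w3.png');b=cv2.imread('pics/s3.png')
c=np.zeros((600,800,3),np.uint8);c[:300]=cv2.resize(a[50:290,:],(800,300))[:300] if 0 else 0
c[:300,:]=cv2.resize(b[210:315,180:460],(800,300));c[300:,:]=cv2.resize(a[100:340,100:420],(800,600))[:300]
cv2.imwrite('pics/c3.png',c)
E
```

```text
t 6.97 p [0.5774 0.0013 0.169 ] yaw_y 89.4 z [-0.001  0.    -1.   ] F [-0.2  0.3 -0. ] w 0.753 g 0.0 q [ 0.18  0.3  -0.31  1.68  0.1   1.18  1.4 ]
```

View pics/c3.png

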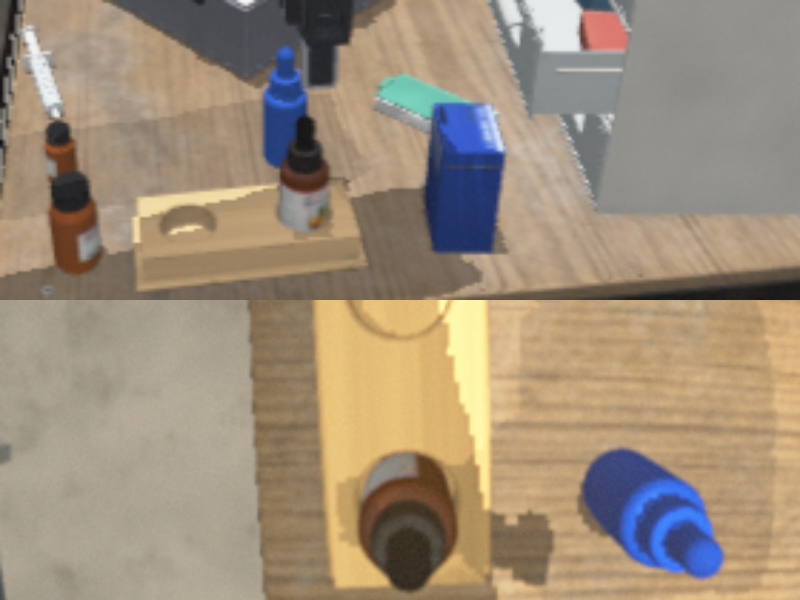

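The vial is parked upright at side crop (70,180). The empty front hole is at side crop (188,222), and its far rim is at wrist crop (401,337).

```bash
python3 - <<'E'
from h import *
o=get_obs()
g=lambda u,v,z:onz('side',180+u/2.857,210+v/2.857,z).round(4)[:2]
w=lambda u,v,z:onz('wrist',100+u/2.5,100+(v-300)/2.5,z,o).round(4)[:2]
print('vial cap',g(70,180,.067),'hole',g(188,222,.026),g(160,222,.026),g(216,222,.026))
print('drop teat',g(305,121,.108),'neck',g(304,158,.08))
print('w: hole far rim',w(401,337,.026),'teat',w(406,560,.108), 'body at stand front',w(407,455,.026))
E
```

```text
vial cap [0.4211 0.0027] hole [ 0.4973 -0.0019] [4.784e-01 3.000e-04] [ 0.5162 -0.0041]
drop teat [ 0.5753 -0.0061] neck [ 0.5747 -0.0091]
w: hole far rim [0.5156 0.002 ] teat [0.5716 0.0029] body at stand front [0.5591 0.0037]
```

Call:
{"fn": "send_rows", "kwargs": {"plan": [[[0, 0, 0, 0.005, 0.004, 0.06, 0.75], [0, 0, 0, 0, 0, 0.09, 0.75], [0, 0, 0, 0, 0, 0.09, 0.75], [0, 0, 0, 0, 0, 0.09, 0.75], [0, 0, 0, 0, 0, 0.09, 0.75], [0, 0, 0, 0, 0, 0.06, 0.75], [0, 0, 0, 0, 0, 0.04, 0.75], [0, 0, 0, 0, 0, 0.02, 0.75], [0, 0, 0, 0, 0, 0, 0.75], [0, 0, 0, 0, 0, 0, 0.75]]]}}

```text
clock: 7.9
position: [0.5774, 0.002, 0.0619]
ee_rot: [0.005, 1.0, 0.0, 0.0]
ft_force: [-0.5, 0.6, 0.2]
grip_width: 0.747
grasp_force: 0.0
```

Call:
{"fn": "send_rows", "kwargs": {"plan": [[[0, 0, 0, 0, 0, 0, 0.2], [0, 0, 0, 0, 0, 0, 0.2], [0, 0, 0, 0, 0, 0, 0.2], [0, 0, 0, 0, 0, 0, 0.2], [0, 0, 0, 0, 0, 0, 0.2], [0, 0, 0, 0, 0, 0, 0.2], [0, 0, 0, 0, 0, 0, 0.2], [0, 0, 0, 0, 0, 0, 0.2]]]}}

```text
clock: 8.57
position: [0.5777, 0.0021, 0.0622]
ee_rot: [0.005, 1.0, 0.0, 0.001]
ft_force: [-0.3, 1.0, 5.8]
grip_width: 0.364
grasp_force: 29.7
```

```bash
python3 -c "
from h import *
st()"
```

```text
t 8.57 p [0.5777 0.0021 0.0622] yaw_y 89.39 z [ 0.002  0.    -1.   ] F [-0.3  1.   5.8] w 0.364 g 29.7 q [ 0.16  0.42 -0.3   1.77  0.15  0.97  1.37]
```

Call:
{"fn": "send_rows", "kwargs": {"plan": [[[0, 0, 0, 0, 0, -0.03, 0.2], [0, 0, 0, 0, 0, -0.05, 0.2], [0, 0, 0, 0, 0, -0.06, 0.2], [0, 0, 0, 0, 0, -0.06, 0.2], [0, 0, 0, 0, 0, -0.04, 0.2], [0, 0, 0, 0, 0, 0, 0.2], [0, 0, 0, 0, 0, 0, 0.2]]]}}

```text
clock: 9.15
position: [0.5774, 0.0019, 0.1101]
ee_rot: [0.005, 1.0, -0.0, 0.001]
ft_force: [-0.6, -0.2, -1.5]
grip_width: 0.365
grasp_force: 29.9
```

```bash
python3 -c "
from h import *
st()"
```

```text
t 9.15 p [0.5774 0.0019 0.1101] yaw_y 89.38 z [ 0.001 -0.    -1.   ] F [-0.6 -0.2 -1.5] w 0.365 g 29.9 q [ 0.17  0.36 -0.31  1.74  0.12  1.06  1.39]
```

Call:
{"fn": "send_rows", "kwargs": {"plan": [[[0, 0, 0, 0.035, -0.004, 0, 0.2], [0, 0, 0, 0.06, -0.004, 0, 0.2], [0, 0, 0, 0.07, 0, 0, 0.2], [0, 0, 0, 0.07, 0, 0, 0.2], [0, 0, 0, 0.07, 0, 0, 0.2], [0, 0, 0, 0.06, 0, 0, 0.2], [0, 0, 0, 0.03, 0, 0, 0.2], [0, 0, 0, 0, 0, 0, 0.2], [0, 0, 0, 0, 0, 0, 0.2], [0, 0, 0, 0, 0, 0.05, 0.2], [0, 0, 0, 0, 0, 0.04, 0.2], [0, 0, 0, 0, 0, 0, 0.2]]]}}

```text
clock: 10.15
position: [0.4971, 0.0011, 0.089]
ee_rot: [0.005, 1.0, 0.0, -0.002]
ft_force: [-0.4, -0.2, -0.0]
grip_width: 0.372
grasp_force: 29.9
```

```bash
python3 - <<'E'
from h import *
o=st();shot('wrist','w4');shot('side','s4')
a=cv2.imread('pics/w4.png');b=cv2.imread('pics/s4.png')
c=np.zeros((600,800,3),np.uint8)
c[:,:400]=cv2.resize(b[210:330,200:280],(400,600));c[:,400:]=cv2.resize(a[100:340,180:340],(400,600))
cv2.imwrite('pics/c4.png',c)
E
```

```text
t 10.15 p [0.4971 0.0011 0.089 ] yaw_y 89.38 z [-0.003  0.    -1.   ] F [-0.4 -0.2 -0. ] w 0.372 g 29.9 q [ 0.2   0.23 -0.32  1.95  0.09  0.97  1.39]
```

View pics/c4.png

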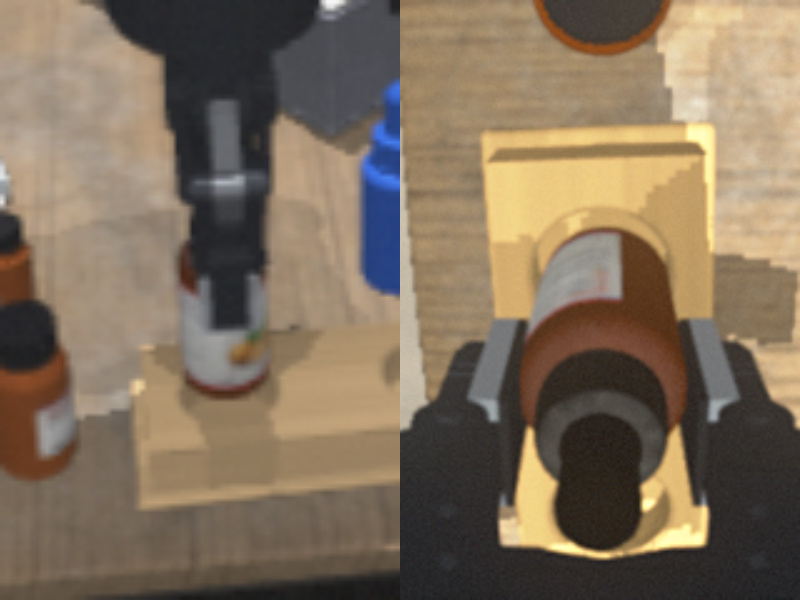

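The bottle hangs just above the front hole, laterally centred (wrist crop 605 vs 603). I'm checking the fore-aft gap before lowering.

```bash
python3 - <<'E'
from h import *
o=get_obs()
w=lambda u,v,z:onz('wrist',180+(u-400)/2.5,100+v/2.5,z,o).round(4)[:2]
print('rim',w(603,208,.026),'bottle',w(605,229,.033),'L/R rim',w(534,262,.026),w(672,262,.026),'stand front',w(500,158,.026),w(703,150,.026))
print('side bottle', onz('side',200+224/5,210+385/5,.033))
E
```

```text
rim [0.4787 0.0024] bottle [0.4824 0.0029] L/R rim [ 0.4937 -0.0166] [0.4941 0.021 ] stand front [ 0.4647 -0.0245] [0.4632 0.0288]
side bottle [ 0.49523566 -0.00721369  0.033     ]
```

Call:
{"fn": "send_rows", "kwargs": {"plan": [[[0, 0, 0, 0, 0, 0.03, 0.2], [0, 0, 0, 0, 0, 0.03, 0.2], [0, 0, 0, 0, 0, 0.03, 0.2], [0, 0, 0, 0, 0, 0.025, 0.2], [0, 0, 0, 0, 0, 0.015, 0.2], [0, 0, 0, 0, 0, 0, 0.2], [0, 0, 0, 0, 0, 0, 0.2]]]}}

```text
clock: 10.83
position: [0.498, 0.0012, 0.0652]
ee_rot: [0.005, 1.0, 0.0, -0.0]
ft_force: [0.2, -0.1, -0.7]
grip_width: 0.365
grasp_force: 29.9
```

Call:
{"fn": "send_rows", "kwargs": {"plan": [[[0, 0, 0, 0, 0, 0.01, 0.2], [0, 0, 0, 0, 0, 0.003, 0.2], [0, 0, 0, 0, 0, 0, 0.5], [0, 0, 0, 0, 0, 0, 0.75], [0, 0, 0, 0, 0, 0, 0.75], [0, 0, 0, 0, 0, 0, 0.75], [0, 0, 0, 0, 0, -0.06, 0.75], [0, 0, 0, 0, 0, -0.11, 0.75], [0, 0, 0, 0, 0, -0.13, 0.75], [0, 0, 0, 0, 0, -0.13, 0.75], [0, 0, 0, 0, 0, -0.09, 0.75], [0, 0, 0, 0.06, 0, 0, 0.75], [0, 0, 0, 0.08, 0, 0, 0.75], [0, 0, 0, 0.08, 0, 0, 0.75], [0, 0, 0, 0.08, 0, 0, 0.75], [0, 0, 0, 0.06, 0, 0, 0.75], [0, 0, 0, 0.02, 0.004, 0, 0.75], [0, 0, 0, 0, 0, 0, 0.75], [0, 0, 0, 0, 0, 0, 0.75]]]}}

```text
clock: 12.42
position: [0.4226, 0.0028, 0.167]
ee_rot: [0.005, 1.0, -0.0, 0.0]
ft_force: [-0.5, 0.3, -0.5]
grip_width: 0.749
grasp_force: 0.0
```

```bash
python3 -c "
from h import *
st();shot('side','s5');print(delta([.4225,.003,.047]))"
```

```text
t 12.42 p [0.4226 0.0028 0.167 ] yaw_y 89.38 z [ 0.001 -0.    -1.   ] F [-0.5  0.3 -0.5] w 0.749 g 0.0 q [ 0.23 -0.03 -0.34  2.05 -0.01  1.12  1.46]
[1.600e-03 5.000e-04 5.996e-01]
```

Call:
{"fn": "send_rows", "kwargs": {"plan": [[[0, 0, 0, 0, 0, 0.07, 0.75], [0, 0, 0, 0, 0, 0.09, 0.75], [0, 0, 0, 0, 0, 0.09, 0.75], [0, 0, 0, 0, 0, 0.09, 0.75], [0, 0, 0, 0, 0, 0.09, 0.75], [0, 0, 0, 0, 0, 0.08, 0.75], [0, 0, 0, 0, 0, 0.05, 0.75], [0, 0, 0, 0, 0, 0.03, 0.75], [0, 0, 0, 0, 0, 0, 0.75], [0, 0, 0, 0, 0, 0, 0.2], [0, 0, 0, 0, 0, 0, 0.2], [0, 0, 0, 0, 0, 0, 0.2], [0, 0, 0, 0, 0, 0, 0.2], [0, 0, 0, 0, 0, 0, 0.2], [0, 0, 0, 0, 0, 0, 0.2], [0, 0, 0, 0, 0, 0, 0.2], [0, 0, 0, 0, 0, 0, 0.2]]]}}

```text
clock: 13.88
position: [0.4229, 0.0028, 0.0496]
ee_rot: [0.005, 1.0, -0.0, 0.001]
ft_force: [-0.2, -0.5, 6.8]
grip_width: 0.361
grasp_force: 29.7
```

```bash
python3 -c "
from h import *
st()"
```

```text
t 13.88 p [0.4229 0.0028 0.0496] yaw_y 89.38 z [ 0.002 -0.    -1.   ] F [-0.2 -0.5  6.8] w 0.361 g 29.7 q [ 0.21  0.14 -0.34  2.16  0.07  0.84  1.39]
```

Call:
{"fn": "send_rows", "kwargs": {"plan": [[[0, 0, 0, 0, 0, -0.04, 0.2], [0, 0, 0, 0, 0, -0.09, 0.2], [0, 0, 0, 0, 0, -0.12, 0.2], [0, 0, 0, 0, 0, -0.14, 0.2], [0, 0, 0, 0, 0, -0.14, 0.2], [0, 0, 0, 0, 0, -0.12, 0.2], [0, 0, 0, 0, 0, -0.06, 0.2], [0, 0, 0, 0, 0, -0.02, 0.2], [0, 0, 0, -0.05, 0, 0, 0.2], [0, 0, 0, -0.09, 0, 0, 0.2], [0, 0, 0, -0.11, 0, 0, 0.2], [0, 0, 0, -0.11, 0, 0, 0.2], [0, 0, 0, -0.11, 0, 0, 0.2], [0, 0, 0, -0.11, 0, 0, 0.2], [0, 0, 0, -0.1, 0, 0, 0.2], [0, 0, 0, -0.07, 0.007, 0, 0.2], [0, 0, 0, -0.03, 0, 0, 0.2], [0, 0, 0, 0, 0, 0, 0.2], [0, 0, 0, 0, 0, 0, 0.2]]]}}

```text
clock: 15.47
position: [0.5774, 0.0026, 0.1936]
ee_rot: [0.005, 1.0, 0.0, -0.001]
ft_force: [-0.2, -0.3, -0.1]
grip_width: 0.351
grasp_force: 29.9
```

```bash
python3 -c "
from h import *
st();print(delta([.579,.0025,.082]))"
```

```text
t 15.47 p [0.5774 0.0026 0.1936] yaw_y 89.4 z [-0.002  0.    -1.   ] F [-0.2 -0.3 -0.1] w 0.351 g 29.9 q [ 0.19  0.29 -0.33  1.65  0.1   1.23  1.4 ]
[-0.0091 -0.0006  0.5581]
```

Call:
{"fn": "send_rows", "kwargs": {"plan": [[[0, 0, 0, -0.006, 0, 0.05, 0.2], [0, 0, 0, 0, 0, 0.09, 0.2], [0, 0, 0, 0, 0, 0.09, 0.2], [0, 0, 0, 0, 0, 0.09, 0.2], [0, 0, 0, 0, 0, 0.09, 0.2], [0, 0, 0, 0, 0, 0.08, 0.2], [0, 0, 0, 0, 0, 0.04, 0.2], [0, 0, 0, 0, 0, 0.02, 0.2], [0, 0, 0, 0, 0, 0, 0.2]]]}}

```text
clock: 16.22
position: [0.5786, 0.0025, 0.0841]
ee_rot: [0.005, 1.0, -0.0, -0.0]
ft_force: [-0.6, -0.5, -0.5]
grip_width: 0.357
grasp_force: 29.9
```

```bash
python3 - <<'E'
from h import *
o=st();shot('wrist','w6');shot('side','s6')
a=cv2.imread('pics/w6.png');b=cv2.imread('pics/s6.png')
c=np.zeros((600,800,3),np.uint8)
c[:,:400]=cv2.resize(b[210:330,230:310],(400,600));c[:,400:]=cv2.resize(a[100:340,180:340],(400,600))
cv2.imwrite('pics/c6.png',c)
E
```

```text
t 16.22 p [0.5786 0.0025 0.0841] yaw_y 89.38 z [-0.001 -0.    -1.   ] F [-0.6 -0.5 -0.5] w 0.357 g 29.9 q [ 0.18  0.4  -0.31  1.75  0.14  1.02  1.37]
```

View pics/c6.png

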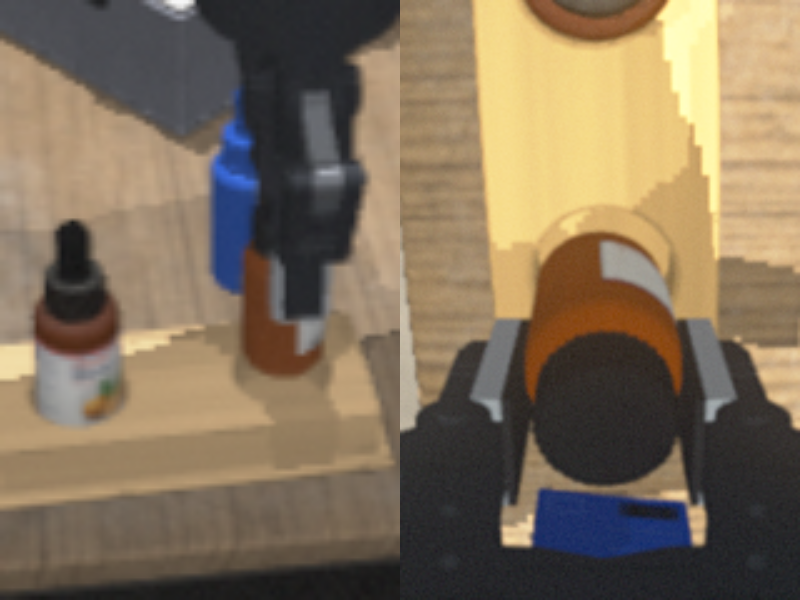

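The dropper stands upright in the front hole (side crop (75,330)), and the vial hangs centred over the back hole (wrist crop 604 vs 604). Lowering with a 1 mm pull back.

Call:
{"fn": "send_rows", "kwargs": {"plan": [[[0, 0, 0, 0.005, 0, 0.02, 0.2], [0, 0, 0, 0, 0, 0.03, 0.2], [0, 0, 0, 0, 0, 0.03, 0.2], [0, 0, 0, 0, 0, 0.03, 0.2], [0, 0, 0, 0, 0, 0.02, 0.2], [0, 0, 0, 0, 0, 0, 0.2], [0, 0, 0, 0, 0, 0, 0.2]]]}}

```text
clock: 16.9
position: [0.5781, 0.0026, 0.0583]
ee_rot: [0.005, 1.0, 0.0, -0.0]
ft_force: [-0.6, 0.1, -0.3]
grip_width: 0.353
grasp_force: 29.9
```

Call:
{"fn": "send_rows", "kwargs": {"plan": [[[0, 0, 0, 0, 0, 0.012, 0.2], [0, 0, 0, 0, 0, 0, 0.2], [0, 0, 0, 0, 0, 0, 0.5], [0, 0, 0, 0, 0, 0, 0.75], [0, 0, 0, 0, 0, 0, 0.75], [0, 0, 0, 0, 0, 0, 0.75], [0, 0, 0, 0, 0, -0.07, 0.75], [0, 0, 0, 0, 0, -0.14, 0.75], [0, 0, 0, 0, 0, -0.16, 0.75], [0, 0, 0, 0, 0, -0.16, 0.75], [0, 0, 0, 0, 0, -0.16, 0.75], [0, 0, 0, 0, 0, -0.16, 0.75], [0, 0, 0, 0, 0, -0.14, 0.75], [0, 0, 0, 0, 0, -0.08, 0.75], [0, 0, 0, 0, 0, 0, 0.75], [0, 0, 0, 0, 0, 0, 0.75]]]}}

```text
clock: 18.23
position: [0.5786, 0.0026, 0.2712]
ee_rot: [0.005, 1.0, -0.0, 0.001]
ft_force: [-0.1, 0.8, -0.4]
grip_width: 0.75
grasp_force: 0.0
```

```bash
python3 -c "
from h import *
o=st();shot('side','s7');shot('scene','c7')
M=R.from_quat(o['ee_rot']).as_matrix();M2=R.from_euler('z',-50,degrees=True).as_matrix()@M
print(M2.T@(np.array([.5137,.318,.27])-o['position'])/.2)
print((M.T@(np.array([.5137,.318,.27])-o['position'])/.2))"
```

```text
t 18.23 p [0.5786 0.0026 0.2712] yaw_y 89.38 z [ 0.002 -0.    -1.   ] F [-0.1  0.8 -0.4] w 0.75 g 0.0 q [ 0.19  0.24 -0.33  1.54  0.08  1.37  1.42]
[1.4248623  0.74979256 0.00297545]
[0.34151482 1.57345857 0.00510638]
```

Call:
{"fn": "send_rows", "kwargs": {"plan": [[[0, 0, 0.073, 0, 0, 0, 0.75], [0, 0, 0.073, 0, 0, 0, 0.75], [0, 0, 0.073, 0, 0, 0, 0.75], [0, 0, 0.073, 0, 0, 0, 0.75], [0, 0, 0.073, 0, 0, 0, 0.75], [0, 0, 0.073, 0, 0, 0, 0.75], [0, 0, 0.073, 0, 0, 0, 0.75], [0, 0, 0.073, 0, 0, 0, 0.75], [0, 0, 0, 0.1, 0.05, 0, 0.75], [0, 0, 0, 0.16, 0.08, 0, 0.75], [0, 0, 0, 0.16, 0.09, 0, 0.75], [0, 0, 0, 0.16, 0.09, 0, 0.75], [0, 0, 0, 0.16, 0.09, 0, 0.75], [0, 0, 0, 0.16, 0.09, 0, 0.75], [0, 0, 0, 0.16, 0.08, 0, 0.75], [0, 0, 0, 0.16, 0.08, 0, 0.75], [0, 0, 0, 0.14, 0.07, 0, 0.75], [0, 0, 0, 0.06, 0.03, 0, 0.75], [0, 0, 0, 0, 0, 0, 0.75], [0, 0, 0, 0, 0, 0, 0.75]]]}}

```text
clock: 20.0
position: [0.5147, 0.3173, 0.2691]
ee_rot: [0.428, 0.904, -0.001, -0.0]
ft_force: [1.0, -0.3, -0.6]
grip_width: 0.75
grasp_force: 0.0
```

```bash
python3 - <<'E'
from h import *
o=st();_,im=shot('wrist','w8');_,b=shot('side','s8')
c=np.zeros((600,800,3),np.uint8)
c[:400]=cv2.resize(im[140:352,60:484],(800,400))[:,:,::-1]
c[400:,:480]=cv2.resize(b[225:300,180:360],(480,200))[:,:,::-1]
cv2.imwrite('pics/c8.png',c)
E
```

```text
t 20.0 p [0.5147 0.3173 0.2691] yaw_y 39.26 z [-0.002 -0.001 -1.   ] F [ 1.  -0.3 -0.6] w 0.75 g 0.0 q [-0.29  0.31 -0.43  1.47  0.13  1.39 -0.04]
```

View pics/c8.png

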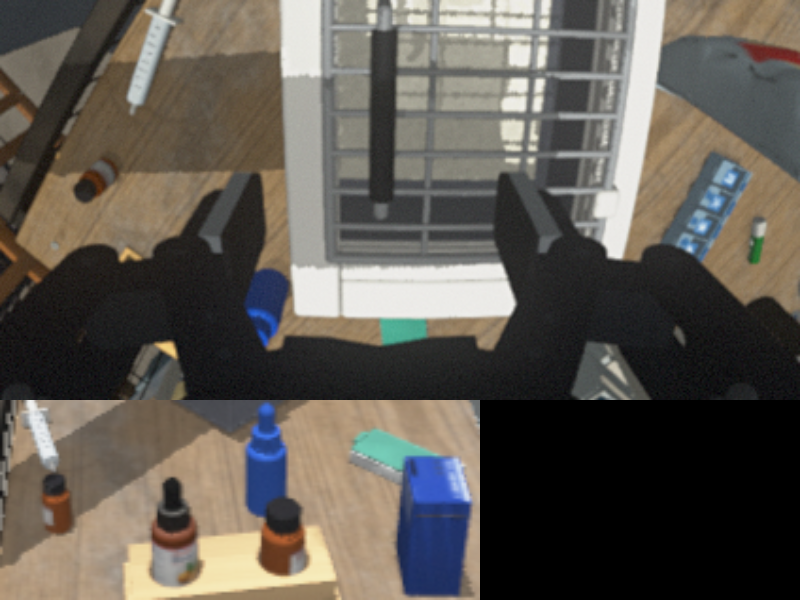

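The bottles have changed places and both stand upright. The handle bar in the wrist crop runs (383,28)–(382,203), aligned with the tool.

```bash
python3 - <<'E'
from h import *
o=get_obs()
k=1.887
e=[onz('wrist',60+383/k,140+28/k,.196,o),onz('wrist',60+382/k,140+203/k,.196,o)]
m=np.mean(e,0);print(e,m,np.linalg.norm(e[0]-e[1]));d=e[0]-e[1];print(np.degrees(np.arctan2(d[1],d[0]))-90, delta([m[0],m[1],.1945]))
m=(cv2.cvtColor(cv2.imread('pics/w8.png'),cv2.COLOR_BGR2GRAY)<50)
print([np.flatnonzero(m[r,245:290])[[0,-1]]+245 for r in (170,190,210)])
E
```

```text
[array([0.49408399, 0.34599208, 0.196     ]), array([0.53812904, 0.29133792, 0.196     ])] [0.51610652 0.318665   0.196     ] 0.07019289516903822
38.864868609945546 [0.0109 0.0115 0.3755]Traceback (most recent call last):
  File "<stdin>", line 7, in <module>
IndexError: index 0 is out of bounds for axis 0 with size 0
```

Call:
{"fn": "send_rows", "kwargs": {"plan": [[[0, 0, 0, 0.01, 0.01, 0.04, 0.75], [0, 0, 0, 0, 0, 0.07, 0.75], [0, 0, 0, 0, 0, 0.08, 0.75], [0, 0, 0, 0, 0, 0.08, 0.75], [0, 0, 0, 0, 0, 0.06, 0.75], [0, 0, 0, 0, 0, 0.04, 0.75], [0, 0, 0, 0, 0, 0, 0.75], [0, 0, 0, 0, 0, 0, 0.6], [0, 0, 0, 0, 0, 0, 0.4], [0, 0, 0, 0, 0, 0, 0.25], [0, 0, 0, 0, 0, 0, 0.15], [0, 0, 0, 0, 0, 0, 0], [0, 0, 0, 0, 0, 0, 0], [0, 0, 0, 0, 0, 0, 0], [0, 0, 0, 0, 0, 0, 0], [0, 0, 0, 0, 0, 0, 0], [0, 0, 0, 0, 0, 0, 0], [0, 0, 0, 0, 0, 0, 0]]], "squeeze": 45}}

```text
clock: 21.6
position: [0.5144, 0.3194, 0.1971]
ee_rot: [0.429, 0.903, -0.001, -0.0]
ft_force: [-9.2, -6.0, 7.5]
grip_width: 0.098
grasp_force: 44.2
```

```bash
python3 -c "
from h import *
st()"
```

```text
t 21.6 p [0.5144 0.3194 0.1971] yaw_y 39.17 z [-0.002 -0.002 -1.   ] F [-9.2 -6.   7.5] w 0.098 g 44.2 q [-0.29  0.36 -0.43  1.56  0.15  1.26 -0.06]
```

```bash
cat > arc.py <<'E'
from h import *
r=np.hypot(.112,.036);p0=np.arctan2(.036,.112)
N=14;b=.003
def tcp(th,al): # in (xc,z): bar minus b along tool z
    return np.array([-r*np.cos(p0+th),r*np.sin(p0+th)])-b*np.array([-np.sin(al),-np.cos(al)])
for i in range(N):
    t0,t1=np.radians(45)*i/N,np.radians(45)*(i+1)/N; a0,a1=np.radians(21)*i/N,np.radians(21)*(i+1)/N
    d=tcp(t1,a1)-tcp(t0,a0)
    y=np.array([np.cos(a0),-np.sin(a0)]);z=np.array([-np.sin(a0),-np.cos(a0)])
    print(i,round((a1-a0)/1.5,4),(d@y/.2).round(4),(d@z/.2).round(4))
print(tcp(np.pi/4,np.radians(21))-tcp(0,0))
E
python3 arc.py
```

```text
0 0.0175 0.0114 -0.0311
1 0.0175 0.0123 -0.0308
2 0.0175 0.0132 -0.0304
3 0.0175 0.0141 -0.03
4 0.0175 0.015 -0.0296
5 0.0175 0.0159 -0.0291
6 0.0175 0.0167 -0.0287
7 0.0175 0.0176 -0.0281
8 0.0175 0.0184 -0.0276
9 0.0175 0.0192 -0.0271
10 0.0175 0.0201 -0.0265
11 0.0175 0.0208 -0.0259
12 0.0175 0.0216 -0.0253
13 0.0175 0.0223 -0.0246
[0.05933499 0.06845254]
```

Call:
{"fn": "send_rows", "kwargs": {"plan": [[[0.0175, 0, 0, 0, 0.0114, -0.0311, 0], [0.0175, 0, 0, 0, 0.0123, -0.0308, 0], [0.0175, 0, 0, 0, 0.0132, -0.0304, 0], [0.0175, 0, 0, 0, 0.014, -0.03, 0], [0.0175, 0, 0, 0, 0.015, -0.0296, 0], [0.0175, 0, 0, 0, 0.016, -0.029, 0], [0.0175, 0, 0, 0, 0.0167, -0.0287, 0], [0, 0, 0, 0, 0, 0, 0], [0, 0, 0, 0, 0, 0, 0]]]}}

```text
clock: 22.35
position: [0.5319, 0.3333, 0.2372]
ee_rot: [0.427, 0.899, -0.085, -0.04]
ft_force: [-9.5, -9.6, 8.6]
grip_width: 0.096
grasp_force: 44.8
```

```bash
cat > ang.py <<'E'
from h import *
o=st();M=R.from_quat(o['ee_rot']).as_matrix()
r=np.hypot(.112,.036);p0=np.arctan2(.036,.112)
x=np.array([np.cos(np.radians(39.1)),np.sin(np.radians(39.1)),0])
bar=o['position']+.003*M[:,2]
b0=np.array([.5144,.3194,.1941])
h=b0+.112*x-[0,0,.036]
d=bar-h;print('theta',np.degrees(np.arctan2(d[2],-d@x)-p0),'r',np.hypot(d[2],d@x)-r,'along bar',d@np.cross([0,0,1],x),'tilt',np.degrees(np.arccos(-M[2,2])))
E
python3 ang.py
```

```text
t 22.35 p [0.5319 0.3333 0.2372] yaw_y 39.16 z [-0.145 -0.119 -0.982] F [-9.5 -9.6  8.6] w 0.096 g 44.8 q [-0.37  0.51 -0.4   1.27  0.18  1.58 -0.07]
theta 22.338425140590406 r 0.00044187088225401683 along bar -0.00024350991148022055 tilt 10.835304639650877
```

Radius consistent, forces small; second half.

Call:
{"fn": "send_rows", "kwargs": {"plan": [[[0.0175, 0, 0, 0, 0.0176, -0.028, 0], [0.0175, 0, 0, 0, 0.0184, -0.0276, 0], [0.0175, 0, 0, 0, 0.0192, -0.027, 0], [0.0175, 0, 0, 0, 0.02, -0.0265, 0], [0.0175, 0, 0, 0, 0.0208, -0.026, 0], [0.0175, 0, 0, 0, 0.0216, -0.0253, 0], [0.0175, 0, 0, 0, 0.0223, -0.0246, 0], [0, 0, 0, 0, 0, 0, 0], [0, 0, 0, 0, 0, 0, 0], [0, 0, 0, 0, 0, 0, 0]]]}}

```text
clock: 23.18
position: [0.5611, 0.3564, 0.267]
ee_rot: [0.422, 0.888, -0.166, -0.078]
ft_force: [-5.6, -7.7, 13.2]
grip_width: 0.096
grasp_force: 44.8
```

```bash
python3 ang.py; python3 - <<'E'
from h import *
# check the hatch: handle bar / bottles by mask in side view
o,a=shot('side','s9'); b=cv2.imread('pics/s8.png')[:,:,::-1]
box=(slice(225,300),slice(180,360)); print('bottle zone change',np.abs(a[box].astype(int)-b[box]).mean())
shot('scene','c9')
E
```

```text
t 23.18 p [0.5611 0.3564 0.267 ] yaw_y 39.09 z [-0.279 -0.229 -0.933] F [-5.6 -7.7 13.2] w 0.096 g 44.8 q [-0.46  0.73 -0.36  0.91  0.22  1.91 -0.07]
theta 45.430024556972825 r 0.0012277489398522662 along bar -0.0007247854052704235 tilt 21.14694593881068
bottle zone change 2.3846666666666665
```

```bash
python3 -c "
from h import *
st();print(job.hand_in())"
```

```text
t 23.28 p [0.5611 0.3564 0.2671] yaw_y 39.09 z [-0.279 -0.229 -0.933] F [-6.4 -7.5 12.5] w 0.095 g 44.8 q [-0.46  0.73 -0.36  0.91  0.22  1.91 -0.07]
the job is handed in; nothing more can be done
None
```

I swapped the bottles (dropper in the front hole, vial in the back, both upright) and handed in with the gripper holding the hatch by its handle at about 45°, an angle worked out from the arm's pose, not checked in a picture.

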